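# Pack the spare battery in the inspection-camera case and slide the cover shut

## Task

The inspection-camera case is missing its spare battery: choose the one of the two battery packs that will lie below the case's rim, and set it down gently, flat, in the empty yellow-floored pocket. Then draw the red-handled sliding cover all the way across the open bay, a sweep to feel that nothing stands proud of the rim, without ramming it into the battery. Leave the other battery pack where it is, and let go at the end.

Things in the scene. Friction and masses are not known exactly. Their poses are not given: they have to be found in the camera images.
- low_pack_centre (a point): Centre (half-way up) of the low battery pack: black block with a blue top label, 50 mm (its x) by 80 mm (its y) by 45 mm high, 0.25 to 0.5 kg, loose, standing on the table. z is up.
- tall_pack_centre (a point): Centre (half-way up) of the tall battery pack: the same black block, 50 by 80 mm, but 70 mm high and with an orange top label. Loose, standing on the table.
- case: Fixed black instrument case, 280 mm (its x) by 380 mm (its y); origin under its centre, z up. Rim 75 mm above the table. Its +y half is an open bay, 189 mm (x) wide, with a grey insert whose face is at 36 mm; along the -y side of the bay sits a clipped-in charger, top at 64 mm. On the +x side lies a console with a low monitor, up to 97 mm.
- pocket (a point): Centre of the empty pocket's yellow floor, 20 mm above the table and 55 mm below the rim. The pocket is 70 mm (x) by 100 mm (y), sunk 16 mm into the insert; axes are the case's. Bay walls stand 59 mm from its edge on -x, 60 mm on +x, 16 mm on +y; the charger 20 mm on -y.
- cover_grip (a point): Middle of the red handle of the aluminium sliding cover, 107 mm above the table: an upright fin 60 mm along the case's x, 14 mm thick along y, from the cover's top (83 mm above the table) to 18 mm above this point. The cover (184 by 190 mm) closes towards +y; its leading edge is 95 mm ahead of the handle and its underside 3 mm above the rim.
- cover (a joint): Sliding cover: 0 = fully closed over the bay (at its stop), 0.18 m = fully open, parked over the case's deck. It moves towards the case's +y as the value falls; sliding friction is about 2 N and it stays where it is left.
Not all that is in view belongs to the job. Leave any green or turquoise look-alike of the part that bears low_pack_centre alone.

How it is judged:
By the outcome, as a careful person would: the job done as asked, in the order asked, and still so for the second after the job is handed in, with the robot touching nothing.
It also fails if it takes over 54 s, if anything falls off the work surface, if the arm or the gripper's body presses on something with over 40 N, if the wrist force passes 120 N, or if a joint passes its speed limit or range.

## Robot

A 6-joint arm with a two-finger parallel gripper is mounted at the origin on the work surface. World frame = base frame: x ahead of the robot, y to its left, z up, the work surface at z = 0. Lengths are in m, angles in rad, forces in N, time in s.
With the tool pointing down it reaches from about 0.4 to 0.825 m from the base axis. Payload 7 kg.
Tool frame: the origin (TCP) lies at the centre of the arm's flange, where the gripper is bolted on; the fingertips stand 178 mm ahead of it and the grasp point (between the pads) lies 159 mm ahead of it; z points along the fingers, y is the direction in which the jaws open and shut (so a half turn about z gives the same grasp; the last joint's range is limited). The gripper opens to 88 mm and grips with 3 to 60 N. Pads are 19 mm wide; open, the fingers measure 130 mm over their backs; the gripper's body (78 mm by 193 mm) begins 47 mm behind the grasp point.
Start: joints at [1.59, 0.359, 0.012, 0, -1.224, -0.288], TCP at [0.179, 0.651, 0.405] pointing down, gripper open.
Joint ranges: [-3.07, 3.07], [-1.43, 2.12], [-1.02, 1.25], [-3.03, 1.67], [-3.05, -0], [-3.03, 3.03]. Speed limits (rad/s): [2.39, 2.39, 3.01, 3.14, 3.14, 3.14].

## Interface

Orientations are given as [roll, pitch, yaw] about the fixed x, y, z axes, in that order (R = Rz(yaw) Ry(pitch) Rx(roll)).
In Python, from station import * gives the robot as it stands.
- The arm moves only by the tool send_rows, never from a script. Its argument "motion" is a list of rows, each an object with "offset": the shift along the tool's x, y, z in cm, a list of three; "turn": the turn about the tool's z in degrees. In form: [{"offset": [x, y, z], "turn": turn}, ...]. A call has 1 to 8 rows; each row is the pose to reach, as a shift and turn from the pose commanded when the call began, along the tool's axes at that moment; what a row does not reach only later rows make up. A row lasts 1/10 s, in which the tool goes at most 50 mm and 8.59 degrees, less where a joint would pass 70% of its speed; a pose out of reach is approached as far as the arm can. A call with a gripper value outside its range is refused whole. "hand" is the opening, from -1 (shut) to 1 (fully open), set as the call begins (left out, the last holds). The fingers move at their own pace and stop on an object; "squeeze" is the grip in N (left out, the last holds). Time passes only in rows, so rows that repeat a pose let the fingers close. It gives the time, the measured TCP pose, the force and the opening at its end, in the units of the state.
- get_state(): the state, without advancing time (a new reading comes with each control period).
- grab_frame(name): name is "side" or "top" or "wrist"; returns a dict with "frame" (400x640x3 uint8, blue, green, red), "range_z" (400x640 float32, m along the optical axis (not along the pixel's ray), 0 where there is no reading), "vertical_fov" (degrees; the focal length in pixels is half the picture's height over the tangent of half this angle, whatever the lens; pixels are square), "cx", "cy" (the principal point, pixels), "k1" (the pictures are not rectified: a ray, as slopes to the right and down, at radius r is drawn at 1 + k1 r^2 times it, then the intrinsics apply), "cam_to_world" (4x4, takes a point from camera to world coordinates). Camera axes: x right, y up, looking along -z (the intrinsics and any distortion apply to the point x, -y, -z); pixel columns grow to the right and rows downward; lengths in m; the calibration is good to about 2 mm. A picture is of the moment at which its call begins.
- job_done(): hands the job in, once; it reports no verdict.
The state is a dict: "t": time; "q": joint angles; "qd": joint speeds; "joint_efforts": joint torques, N m; "eef_pos": TCP position; "ee_rot": TCP orientation; "force": force on the tool from outside, world axes, zero at the start; "moment": the same for the moment, N m; "width": finger opening in m.
Only numpy, scipy, OpenCV 4.12 (cv2) and the standard library are available. Lean on these libraries where they do the work, as an engineer would, in place of code of your own. Each camera call takes 0.05 s, during which the arm holds its last target. There are 200 camera calls.

## Working session

There is one attempt and no reset: what is moved stays moved. The work goes in short steps, Python scripts to look and compute and a tool call to move; the robot and the scene stay as the last step left them, time stands still between calls to the robot, and variables do not carry over. Pictures are saved under pics/ and viewed, about 8 in all and at most 12, crops included, and the job is handed in when it is done.

Besides the shell and the picture viewer there is one more tool, called after ">>>" as name(argument=value, ...), one argument or row to a line, values as JSON. send_rows: Moves the arm, as the interface text tells. Its arguments: {"type":"object","properties":{"motion":{"type":"array"},"hand":{"type":"number"},"squeeze":{"type":"number"}},"required":["motion"]}

```bash
ls; mkdir -p pics; cat > h.py <<'E'
from station import *
import numpy as np, cv2, pickle
def save(n,tag):
    f=grab_frame(n); cv2.imwrite(f'pics/{tag}.png',f['frame']); pickle.dump(f,open(f'{tag}.pkl','wb')); return f
def K(f):
    F=200/np.tan(np.radians(f['vertical_fov'])/2)
    return np.array([[F,0,f['cx']],[0,F,f['cy']],[0,0,1]])
def ray(f,px):
    px=np.array(px,float).reshape(-1,1,2)
    # forward: d = u(1+k1 r^2)
    u=cv2.undistortPoints(px,K(f),np.array([f['k1'],0,0,0,0.]))[:,0]
    d=np.c_[u[:,0],-u[:,1],-np.ones(len(u))]
    T=np.array(f['cam_to_world']); return T[:3,3],d@T[:3,:3].T
def plane(f,px,z):
    o,d=ray(f,px); return o+d*((z-o[2])/d[:,2])[:,None]
def depth(f,px):
    o,d=ray(f,px); p=np.array(px,int).reshape(-1,2); return o+d*f['range_z'][p[:,1],p[:,0]][:,None]
E
python3 - <<'E'
from h import *
a=save('top','top0'); b=save('side','side0')
s=get_state(); print(s)
print(a['cam_to_world'],a['vertical_fov'],a['k1'])
E
```

```text
pics
{'t': 0.1, 'q': array([ 1.59012095e+00,  3.59289820e-01,  1.11539943e-02, -2.95162021e-04,
       -1.22408046e+00, -2.88139475e-01]), 'qd': array([ 0.00034116, -0.0014258 ,  0.00134451,  0.0009591 , -0.00043924,
        0.0010186 ]), 'joint_efforts': array([-5.29978624e-04, -5.84164023e+01,  2.93749970e+01,  7.01545313e+00,
        1.01309278e-02, -5.15830527e-05]), 'eef_pos': array([0.17920617, 0.65059818, 0.40383657]), 'ee_rot': array([ 3.14015238e+00, -1.37495184e-04, -2.68915254e-01]), 'force': array([-0.53048054,  0.77524365, -0.68477427]), 'moment': array([-0.04841902, -0.0086819 ,  0.04328584]), 'width': 0.08750280053724971}
[[-0.01258192  0.98435447 -0.17574973  0.40012943]
 [-0.99982206 -0.01485533 -0.01162575  0.17263607]
 [-0.01405468  0.17557218  0.98436623  1.06908974]
 [ 0.          0.          0.          1.        ]] 48.18671429444915 -0.10504213334675043
```

View pics/top0.png

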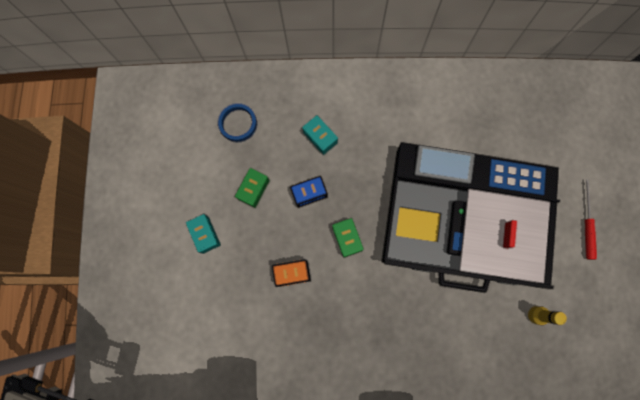

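View pics/side0.png

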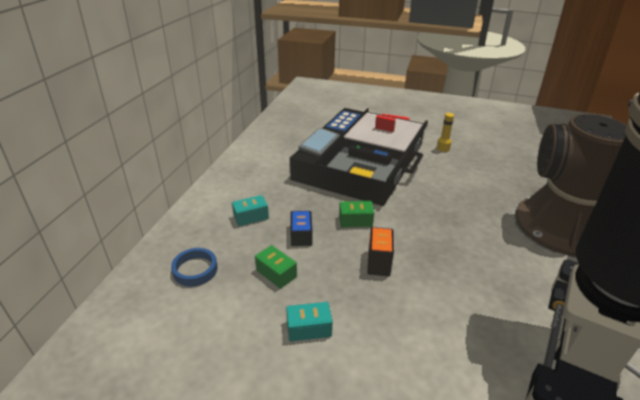

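Top view: the blue-labelled pack is at (309,191) and the orange tall one at (291,272). The look-alikes are green at (252,187) and (347,238), and turquoise at (320,134) and (202,233). The yellow pocket is at (417,225), the red handle at (510,234), and a red screwdriver (not ours) at (590,240). I choose the blue one.

```bash
cat >> h.py <<'E'
def blob(f,lo,hi,box,z):
    hsv=cv2.cvtColor(f['frame'],cv2.COLOR_BGR2HSV); m=cv2.inRange(hsv,lo,hi); x0,y0,x1,y1=box
    mm=np.zeros_like(m); mm[y0:y1,x0:x1]=m[y0:y1,x0:x1]
    mm=cv2.morphologyEx(mm,cv2.MORPH_CLOSE,np.ones((9,9),np.uint8))
    c=max(cv2.findContours(mm,cv2.RETR_EXTERNAL,cv2.CHAIN_APPROX_NONE)[0],key=cv2.contourArea)
    P=plane(f,c[:,0,:].astype(float),z)
    r=cv2.minAreaRect((P[:,:2]*1000).astype(np.float32))
    b=cv2.boxPoints(r); e=[b[1]-b[0],b[2]-b[1]]; l=max(e,key=np.linalg.norm)
    return np.array(r[0])/1000,sorted(r[1]),np.degrees(np.arctan2(l[1],l[0]))%180, c[:,0].mean(0), depth(f,c[:,0].mean(0))[0]
E
python3 - <<'E'
from h import *
f=pickle.load(open('top0.pkl','rb'))
print('blue',blob(f,(105,120,60),(130,255,255),(280,165,335,215),.045))
print('orange',blob(f,(3,150,80),(20,255,255),(260,250,320,295),.07))
print('yellow',blob(f,(20,120,80),(35,255,255),(385,195,450,250),.02))
print('red',blob(f,(0,150,80),(5,255,255),(490,210,525,255),.125))
I=f['frame']; cv2.imwrite('pics/c1.png',cv2.resize(I[90:310,180:580],None,fx=2,fy=2,interpolation=cv2.INTER_CUBIC))
E
```

```text
blue (array([0.61694946, 0.22225185]), [50.254852294921875, 73.84439849853516], np.float32(109.13448), array([308.40425532, 190.65957447]), array([0.61734645, 0.22278206, 0.0454476 ]))
orange (array([0.42726706, 0.26339157]), [43.22357177734375, 73.62190246582031], np.float32(98.79924), array([290.2371134 , 272.63917526]), array([0.42705824, 0.26320646, 0.06933458]))
yellow (array([ 0.53819537, -0.03442141]), [68.8092041015625, 98.36735534667969], np.float32(80.2574), array([417.57575758, 224.01515152]), array([ 0.53835738, -0.03438902,  0.01840678]))
red (array([ 0.50031982, -0.21784673]), [13.028013229370117, 55.94862747192383], np.float32(169.94281), array([512.0862069, 233.5      ]), array([ 0.50000293, -0.21704366,  0.12691469]))
```

View pics/c1.png

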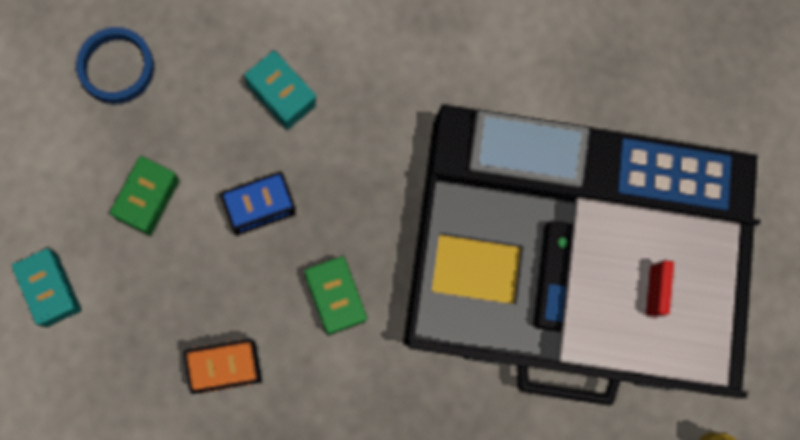

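Crop: the blue pack is at (258,203) in crop pixels, black-sided with a blue label, so the choice holds. The blue ring and the blue keypad panel are different things. I'm moving above it.

```bash
cat >> h.py <<'E'
def go(x,y,z,yawdeg):
    s=get_state(); p=s['eef_pos']; w=s['ee_rot'][2]; c,n=np.cos(w),np.sin(w)
    d=np.array([x,y,z])-p
    print('offset cm',np.round(100*np.array([c*d[0]+n*d[1], n*d[0]-c*d[1], -d[2]]),2),'turn',round(-((yawdeg-np.degrees(w)+180)%360-180),1),'pose',p.round(4),round(float(np.degrees(w)),2))
E
python3 -c "
from h import *
go(.617,.222,.36,-70.9)"
```

```text
offset cm [53.59 29.69  4.38] turn 55.5 pose [0.1792 0.6506 0.4038] -15.41
```

>>> send_rows(
  motion=[
    {"offset":[4,2.2,0],"turn":4},
    {"offset":[8,4.5,0],"turn":9},
    {"offset":[12,6.7,0],"turn":13},
    {"offset":[16,8.9,0],"turn":17},
    {"offset":[20,11.1,0],"turn":21},
    {"offset":[24,13.3,0],"turn":25},
    {"offset":[28,15.5,0],"turn":29},
    {"offset":[32,17.7,0],"turn":33},
  ],
  hand=1,
  squeeze=25,
)

```text
t: 0.9
eef_pos: [0.4417, 0.3936, 0.4045]
ee_rot: [3.141, -0.0, -0.847]
force: [1.1, 0.8, 0.1]
width: 0.0877
```

```bash
python3 -c "
from h import *
go(.617,.222,.36,-70.9);s=get_state();print(s['t'],s['q'],s['force'])"
```

```text
offset cm [24.46 -1.78  4.45] turn 22.3 pose [0.4417 0.3936 0.4045] -48.55
0.9 [ 1.05791947e+00  2.22822371e-01 -1.78387685e-01 -1.05747745e-04
 -1.16987660e+00 -3.34512919e-01] [1.05749326 0.76639021 0.13762975]
```

>>> send_rows(
  motion=[
    {"offset":[4,-0.3,0.7],"turn":4},
    {"offset":[8,-0.6,1.5],"turn":8},
    {"offset":[12,-0.9,2.2],"turn":12},
    {"offset":[16,-1.2,3],"turn":16},
    {"offset":[20,-1.5,3.7],"turn":20},
    {"offset":[23,-1.7,4.4],"turn":22.3},
    {"offset":[24.4,-1.8,4.4],"turn":22.3},
    {"offset":[24.4,-1.8,4.4],"turn":22.3},
  ],
)

```text
t: 1.7
eef_pos: [0.6172, 0.2232, 0.3598]
ee_rot: [3.14, -0.001, -1.236]
force: [-0.8, 0.5, 0.1]
width: 0.0876
```

```bash
python3 - <<'E'
from h import *
f=save('wrist','w1')
go(.617,.222,.202,-70.9);s=get_state();print(s['t'],s['q'])
print(blob(f,(105,120,60),(130,255,255),(0,0,640,400),.045))
E
```

```text
offset cm [ 0.22  0.02 15.83] turn 0.2 pose [0.6165 0.2241 0.3603] -70.74
1.75 [ 6.45405904e-01  3.57120005e-01 -9.42343911e-02 -9.42505547e-05
 -1.12024884e+00 -3.09170052e-01]
(array([0.61826282, 0.22419492]), [41.021541595458984, 71.44219970703125], np.float32(108.59728), array([313.66494845, 187.07216495]), array([0.61892882, 0.22255018, 0.04544775]))
```

View pics/w1.png

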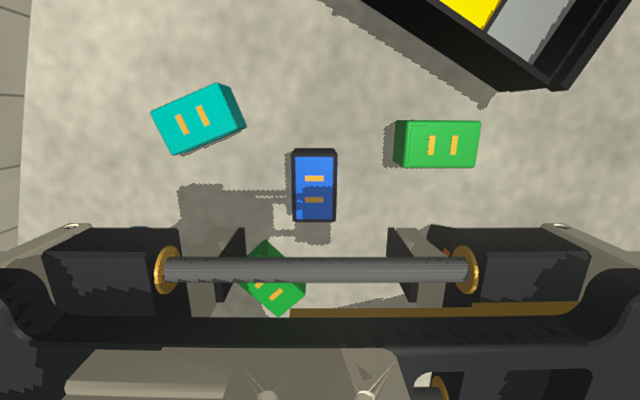

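The wrist view shows the blue pack at (314,187). It lies within 2 mm of the earlier fix and is aligned with the jaws, and no neighbour is in the fingers' way. I'm descending and gripping.

>>> send_rows(
  motion=[
    {"offset":[0.1,0.1,4],"turn":0.5},
    {"offset":[0.1,0.1,8],"turn":0.5},
    {"offset":[0.1,0.1,11.5],"turn":0.5},
    {"offset":[0.1,0.1,13.5],"turn":0.5},
    {"offset":[0.1,0.1,15],"turn":0.5},
    {"offset":[0.1,0.1,15.8],"turn":0.5},
    {"offset":[0.1,0.1,15.8],"turn":0.5},
  ],
)

```text
t: 2.45
eef_pos: [0.6153, 0.2239, 0.2023]
ee_rot: [3.141, -0.0, -1.242]
force: [-0.7, -0.1, -0.2]
width: 0.0879
```

>>> send_rows(
  motion=[
    {"offset":[0,0,0],"turn":0},
    {"offset":[0,0,0],"turn":0},
    {"offset":[0,0,0],"turn":0},
    {"offset":[0,0,0],"turn":0},
    {"offset":[0,0,0],"turn":0},
    {"offset":[0,0,0],"turn":0},
    {"offset":[0,0,0],"turn":0},
  ],
  hand=-1,
  squeeze=25,
)

```text
t: 3.15
eef_pos: [0.6162, 0.2236, 0.2033]
ee_rot: [-3.14, 0.0, -1.242]
force: [3.2, 1.4, 2.8]
width: 0.0496
```

>>> send_rows(
  motion=[
    {"offset":[0,0,-1.5],"turn":0},
    {"offset":[0,0,-4],"turn":0},
    {"offset":[0,0,-7],"turn":0},
    {"offset":[0,0,-10],"turn":0},
    {"offset":[0,0,-12.5],"turn":0},
    {"offset":[0,0,-14],"turn":0},
    {"offset":[0,0,-14],"turn":0},
  ],
)

```text
t: 3.85
eef_pos: [0.6156, 0.2233, 0.3455]
ee_rot: [-3.139, 0.001, -1.243]
force: [0.7, 0.6, -3.1]
width: 0.0498
```

```bash
python3 - <<'E'
from h import *
go(.538,-.034,.34,-99.8);s=get_state();print(s['t'],s['force'],s['width'])
E
```

```text
offset cm [21.86 15.63  0.55] turn 28.6 pose [0.6156 0.2233 0.3455] -71.2
3.85 [ 0.67799053  0.58215194 -3.10158181] 0.04977814568368286
```

>>> send_rows(
  motion=[
    {"offset":[2.2,1.6,0],"turn":3},
    {"offset":[5.6,4,0],"turn":7},
    {"offset":[9,6.5,0],"turn":12},
    {"offset":[12.5,9,0],"turn":16.5},
    {"offset":[16,11.4,0],"turn":21},
    {"offset":[19,13.6,0],"turn":25},
    {"offset":[21,15.1,0],"turn":28},
    {"offset":[21.9,15.6,0],"turn":28.6},
  ],
)

```text
t: 4.65
eef_pos: [0.5366, -0.0364, 0.3415]
ee_rot: [3.138, -0.001, -1.746]
force: [-0.2, 0.2, -4.0]
width: 0.0494
```

>>> send_rows(
  motion=[
    {"offset":[0,0,1],"turn":0},
    {"offset":[0,0,3],"turn":0},
    {"offset":[0,0,4],"turn":0},
    {"offset":[0,0,4],"turn":0},
  ],
)

```text
t: 5.05
eef_pos: [0.5379, -0.0337, 0.3003]
ee_rot: [3.137, -0.002, -1.741]
force: [0.1, -0.1, -3.9]
width: 0.0494
```

```bash
python3 - <<'E'
from h import *
f=save('wrist','w2'); t=save('top','t2')
go(.538,-.034,.222,-99.8);s=get_state();print(s['t'],s['force'],s['width'])
print(blob(f,(20,150,80),(35,255,255),(0,0,640,400),.02))
print(blob(f,(105,120,60),(130,255,255),(240,100,400,330),.14))
for tt in [f]:
  I=tt['frame']
cv2.imwrite('pics/m2.png',np.vstack([f['frame'][::1],cv2.resize(t['frame'][130:300,360:580],None,fx=640/220,fy=200/170)]))
E
```

```text
offset cm [0.04 0.08 8.04] turn 0.1 pose [ 0.5388 -0.0337  0.3024] -99.73
5.15 [-0.87107576 -0.49538603 -3.35275929] 0.049972660048774264
(array([0.4926131 , 0.10652739]), [16.72742462158203, 346.7173156738281], np.float32(170.0836), array([371.56162246, 311.15288612]), array([ 0.51802681, -0.05476482,  0.21590601]))
(array([ 0.53406342, -0.05046334]), [34.55036926269531, 41.52708053588867], np.float32(170.17868), array([315.81886792, 226.69433962]), array([ 0.53374876, -0.05278959,  0.14318367]))
```

View pics/m2.png

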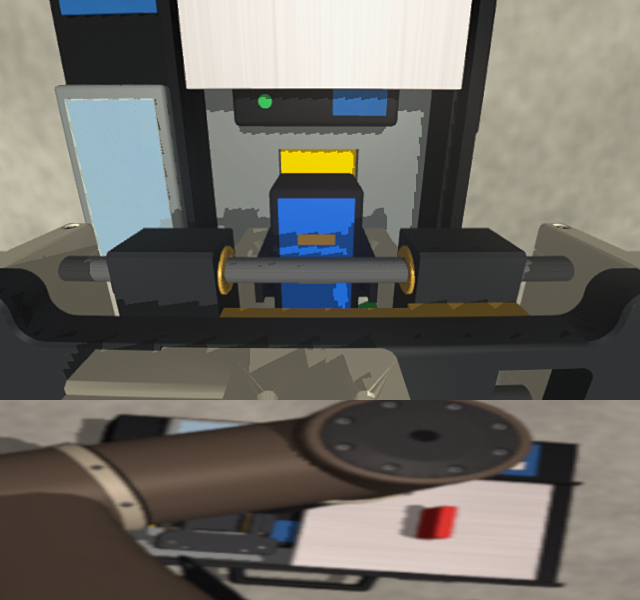

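Wrist view: pack centred at about x=316 and the visible pocket strip at columns 280–357, row 150. I'll check the along-y and across margins numerically before lowering.

```bash
python3 - <<'E'
from h import *
f=pickle.load(open('w2.pkl','rb')); a=np.radians(-9.8)
o=np.array([.538,-.034]); R=np.array([[np.cos(a),np.sin(a)],[-np.sin(a),np.cos(a)]])
hsv=cv2.cvtColor(f['frame'],cv2.COLOR_BGR2HSV)
y=cv2.inRange(hsv,(20,150,80),(35,255,255))[:185]; c=np.argwhere(y[120:])+[120,0]
print('yellow',c.min(0),c.max(0))
l,r,tp=c[:,1].min(),c[:,1].max(),c[:,0].min()
for n,px,z in [('pocket -y edge',(318,tp),.02),('pocket L',(l,160),.02),('pocket R',(r,160),.02)]:
    print(n,1000*R@(plane(f,[px],z)[0,:2]-o))
# pack -y end via depth
for row in range(172,230,6):
    P=depth(f,[(316,row),(272,row),(282,row),(352,row),(360,row)]); print(row,[(np.round(1000*R@(p[:2]-o)).tolist(),round(float(p[2]),3)) for p in P])
E
```

```text
yellow [149 280] [176 355]
pocket -y edge [ -3.40125091 -46.44372766]
pocket L [ 32.27830833 -36.18811192]
pocket R [-38.23084176 -36.1981537 ]
172 [([-2.0, -25.0], 0.02), ([38.0, -28.0], 0.036), ([31.0, -25.0], 0.02), ([-36.0, -24.0], 0.019), ([-41.0, -28.0], 0.037)]
178 [([-1.0, -40.0], 0.116), ([38.0, -22.0], 0.036), ([19.0, -40.0], 0.117), ([-23.0, -40.0], 0.117), ([-41.0, -22.0], 0.036)]
184 [([-1.0, -40.0], 0.132), ([38.0, -17.0], 0.037), ([18.0, -40.0], 0.132), ([-21.0, -40.0], 0.132), ([-41.0, -17.0], 0.036)]
190 [([-1.0, -39.0], 0.142), ([22.0, -39.0], 0.141), ([16.0, -39.0], 0.142), ([-20.0, -39.0], 0.141), ([-24.0, -39.0], 0.141)]
196 [([-1.0, -36.0], 0.143), ([22.0, -36.0], 0.142), ([16.0, -36.0], 0.143), ([-20.0, -36.0], 0.142), ([-24.0, -36.0], 0.141)]
202 [([-1.0, -33.0], 0.143), ([22.0, -33.0], 0.142), ([17.0, -33.0], 0.143), ([-20.0, -33.0], 0.143), ([-24.0, -33.0], 0.142)]
208 [([-1.0, -30.0], 0.144), ([22.0, -29.0], 0.142), ([17.0, -29.0], 0.142), ([-20.0, -29.0], 0.142), ([-24.0, -29.0], 0.141)]
214 [([-1.0, -26.0], 0.143), ([22.0, -26.0], 0.142), ([17.0, -26.0], 0.142), ([-20.0, -26.0], 0.143), ([-24.0, -26.0], 0.143)]
220 [([-1.0, -23.0], 0.142), ([22.0, -22.0], 0.141), ([17.0, -23.0], 0.143), ([-20.0, -22.0], 0.142), ([-25.0, -22.0], 0.142)]
226 [([-1.0, -19.0], 0.143), ([23.0, -19.0], 0.141), ([-1.0, -75.0], 0.281), ([-1.0, -75.0], 0.281), ([-25.0, -19.0], 0.141)]
```

>>> send_rows(
  motion=[
    {"offset":[-0.2,0.15,1.5],"turn":0},
    {"offset":[-0.2,0.15,3],"turn":0},
    {"offset":[-0.2,0.15,4.5],"turn":0},
    {"offset":[-0.2,0.15,5.7],"turn":0},
    {"offset":[-0.2,0.15,6.6],"turn":0},
    {"offset":[-0.2,0.15,7.2],"turn":0},
    {"offset":[-0.2,0.15,7.2],"turn":0},
    {"offset":[-0.2,0.15,7.2],"turn":0},
  ],
)

```text
t: 5.95
eef_pos: [0.5377, -0.032, 0.231]
ee_rot: [-3.141, 0.0, -1.742]
force: [-0.5, 0.3, -4.1]
width: 0.05
```

>>> send_rows(
  motion=[
    {"offset":[0,0,0.1],"turn":0},
    {"offset":[0,0,0.2],"turn":0},
    {"offset":[0,0,0.3],"turn":0},
    {"offset":[0,0,0.3],"turn":0},
  ],
)

```text
t: 6.35
eef_pos: [0.5373, -0.0321, 0.2277]
ee_rot: [3.142, 0.0, -1.742]
force: [0.2, 0.6, -4.4]
width: 0.05
```

>>> send_rows(
  motion=[
    {"offset":[0,0,0.1],"turn":0},
    {"offset":[0,0,0.2],"turn":0},
    {"offset":[0,0,0.3],"turn":0},
    {"offset":[0,0,0.3],"turn":0},
  ],
)

```text
t: 6.75
eef_pos: [0.5373, -0.0321, 0.2244]
ee_rot: [3.141, -0.0, -1.742]
force: [-0.0, -0.2, -4.1]
width: 0.05
```

>>> send_rows(
  motion=[
    {"offset":[0,0,0.05],"turn":0},
    {"offset":[0,0,0.05],"turn":0},
    {"offset":[0,0,0.05],"turn":0},
  ],
)

```text
t: 7.05
eef_pos: [0.5374, -0.032, 0.2242]
ee_rot: [-3.142, 0.0, -1.742]
force: [0.5, -0.3, -4.1]
width: 0.0497
```

>>> send_rows(
  motion=[
    {"offset":[0,0,0.05],"turn":0},
    {"offset":[0,0,0.05],"turn":0},
    {"offset":[0,0,0.05],"turn":0},
  ],
)

```text
t: 7.35
eef_pos: [0.5374, -0.0321, 0.2237]
ee_rot: [-3.142, 0.0, -1.742]
force: [0.2, 0.4, -4.6]
width: 0.0497
```

>>> send_rows(
  motion=[
    {"offset":[0,0,0.05],"turn":0},
    {"offset":[0,0,0.05],"turn":0},
    {"offset":[0,0,0.05],"turn":0},
  ],
)

```text
t: 7.65
eef_pos: [0.5374, -0.032, 0.2232]
ee_rot: [-3.141, 0.0, -1.742]
force: [-0.4, 0.6, -2.9]
width: 0.0497
```

Contact is starting: the load fell from 4.4 N to 2.9 N. One more half millimetre.

>>> send_rows(
  motion=[
    {"offset":[0,0,0.05],"turn":0},
    {"offset":[0,0,0.05],"turn":0},
    {"offset":[0,0,0.05],"turn":0},
  ],
)

```text
t: 7.95
eef_pos: [0.5374, -0.032, 0.2231]
ee_rot: [-3.141, -0.0, -1.742]
force: [-3.0, -0.2, 5.9]
width: 0.0499
```

>>> send_rows(
  motion=[
    {"offset":[0,0,0],"turn":0},
    {"offset":[0,0,0],"turn":0},
    {"offset":[0,0,0],"turn":0},
    {"offset":[0,0,0],"turn":0},
    {"offset":[0,0,0],"turn":0},
  ],
  hand=1,
)

```text
t: 8.45
eef_pos: [0.5374, -0.032, 0.2226]
ee_rot: [-3.142, -0.0, -1.742]
force: [0.8, 0.7, -0.0]
width: 0.0836
```

>>> send_rows(
  motion=[
    {"offset":[0,0,-1.5],"turn":0},
    {"offset":[0,0,-4],"turn":0},
    {"offset":[0,0,-7],"turn":0},
    {"offset":[0,0,-10],"turn":0},
    {"offset":[0,0,-12],"turn":0},
    {"offset":[0,0,-12],"turn":0},
  ],
)

```text
t: 9.05
eef_pos: [0.5382, -0.0319, 0.3459]
ee_rot: [-3.136, 0.002, -1.741]
force: [0.6, -1.2, -0.9]
width: 0.0874
```

```bash
python3 - <<'E'
from h import *
f=save('wrist','w3')
a=np.radians(-9.8); o=np.array([.538,-.034]); R=np.array([[np.cos(a),np.sin(a)],[-np.sin(a),np.cos(a)]])
v,u=np.mgrid[0:400:2,0:640:2]; P=depth(f,np.c_[u.ravel(),v.ravel()]); hsv=cv2.cvtColor(f['frame'],cv2.COLOR_BGR2HSV)[::2,::2].reshape(-1,3)
m=(hsv[:,0]>105)&(hsv[:,0]<130)&(hsv[:,1]>120)&(P[:,2]<.08)
L=np.c_[1000*(P[:,:2]-o)@R.T,P[:,2]*1000]; m&=(abs(L[:,0])<45)&(abs(L[:,1])<60)
Q=L[m]; print(m.sum(),np.percentile(Q,[2,50,98],axis=0).round(1)); print('tilt',np.linalg.lstsq(np.c_[Q[:,:2],np.ones(len(Q))],Q[:,2],rcond=None)[0])
h=np.array([.5003,-.2178]); go(h[0],h[1],.34,-9.9); s=get_state(); print(s['t'],s['q'],s['force'])
E
```

```text
668 [[-20.6 -33.3  64.3]
 [ -0.8  -0.3  65.6]
 [ 18.8  35.3  67. ]]
tilt [3.11227138e-03 4.95013017e-04 6.56101851e+01]
offset cm [18.95  0.52  0.41] turn -89.9 pose [ 0.5376 -0.032   0.3441] -99.8
9.1 [ 3.04743425e-01  1.83589554e-01 -3.76432415e-01  1.02001950e-04
 -1.00753515e+00 -4.75774000e-01] [ 0.3168658   0.15359404 -0.92440324]
```

View pics/w3.png

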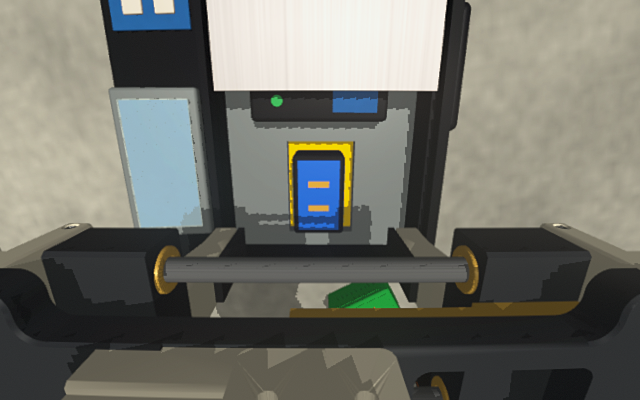

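The pack (wrist image, centre about (319,192)) lies flat inside the yellow pocket. Its top is at 65.6 mm, tilt is about 0.2°, and the rim is at 75 mm. Next I move over the handle.

>>> send_rows(
  motion=[
    {"offset":[2,0,0],"turn":-6},
    {"offset":[4.5,0.1,0],"turn":-14},
    {"offset":[7,0.2,0],"turn":-22},
    {"offset":[9.5,0.3,0],"turn":-30},
    {"offset":[12,0.3,0],"turn":-38},
    {"offset":[14.5,0.4,0],"turn":-46},
    {"offset":[17,0.5,0],"turn":-54},
    {"offset":[19,0.5,0],"turn":-62},
  ],
)

```text
t: 9.9
eef_pos: [0.4993, -0.2195, 0.3414]
ee_rot: [3.141, 0.002, -0.655]
force: [1.3, 0.7, -0.2]
width: 0.0877
```

>>> send_rows(
  motion=[
    {"offset":[0,0,0],"turn":-8},
    {"offset":[0,0,0],"turn":-16},
    {"offset":[0,0,0],"turn":-23},
    {"offset":[0,0,0],"turn":-28},
    {"offset":[0,0,0],"turn":-28},
    {"offset":[0,0,0],"turn":-28},
  ],
)

```text
t: 10.5
eef_pos: [0.4999, -0.2184, 0.3418]
ee_rot: [-3.142, 0.001, -0.174]
force: [-0.6, -0.6, -0.2]
width: 0.0876
```

```bash
python3 - <<'E'
from h import *
f=save('wrist','w4')
v,u=np.mgrid[0:400,0:640]; P=depth(f,np.c_[u.ravel(),v.ravel()]); hsv=cv2.cvtColor(f['frame'],cv2.COLOR_BGR2HSV).reshape(-1,3)
m=((hsv[:,0]<6)|(hsv[:,0]>174))&(hsv[:,1]>150)&(hsv[:,2]>60)&(abs(P[:,2]-.125)<.004)&(np.hypot(P[:,0]-.5,P[:,1]+.218)<.06)
Q=P[m]; r=cv2.minAreaRect((Q[:,:2]*1000).astype(np.float32)); print(m.sum(),r,np.median(Q[:,2]))
h=np.array(r[0])/1000; go(h[0],h[1],.27,-9.9); go(.5003,-.2178,.27,-9.9); s=get_state(); print(s['t'],s['q'],s['force'])
E
```

```text
1223 ((500.0936584472656, -219.25625610351562), (12.595946311950684, 58.95693588256836), 80.44223022460938) 0.12484671716857915
offset cm [0.02 0.09 7.2 ] turn -0.0 pose [ 0.5    -0.2184  0.342 ] -9.94
offset cm [ 0.02 -0.06  7.2 ] turn -0.0 pose [ 0.5    -0.2184  0.342 ] -9.94
10.55 [-5.26065450e-02  1.98203568e-01 -3.62756989e-01 -1.22941081e-04
 -1.01087935e+00  1.44990061e+00] [ 0.13856832  0.17453186 -0.08059717]
```

View pics/w4.png

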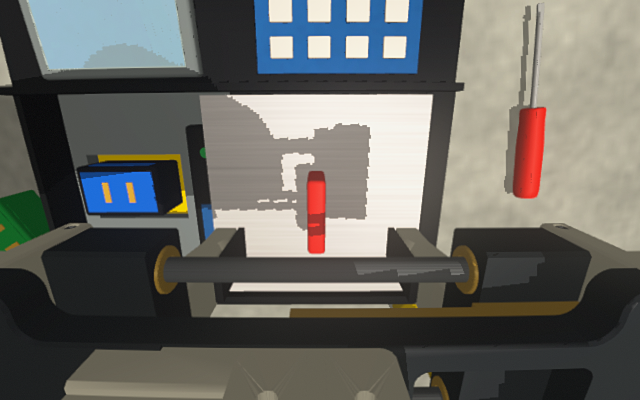

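The handle is at (316,210), centred between the jaws. Descending and gripping.

>>> send_rows(
  motion=[
    {"offset":[0,0,2],"turn":0},
    {"offset":[0,0,4],"turn":0},
    {"offset":[0,0,5.5],"turn":0},
    {"offset":[0,0,6.6],"turn":0},
    {"offset":[0,0,7.2],"turn":0},
    {"offset":[0,0,7.2],"turn":0},
  ],
)

```text
t: 11.15
eef_pos: [0.5, -0.2184, 0.27]
ee_rot: [3.141, 0.001, -0.172]
force: [0.7, 0.1, 0.2]
width: 0.0878
```

>>> send_rows(
  motion=[
    {"offset":[0,0,0],"turn":0},
    {"offset":[0,0,0],"turn":0},
    {"offset":[0,0,0],"turn":0},
    {"offset":[0,0,0],"turn":0},
    {"offset":[0,0,0],"turn":0},
    {"offset":[0,0,0],"turn":0},
    {"offset":[0,0,0],"turn":0},
    {"offset":[0,0,0],"turn":0},
  ],
  hand=-1,
  squeeze=15,
)

```text
t: 11.95
eef_pos: [0.5001, -0.2184, 0.2706]
ee_rot: [3.142, 0.0, -0.171]
force: [-0.0, -0.2, 0.6]
width: 0.0293
```

```bash
python3 - <<'E'
from h import *
a=np.radians(80.1); s=get_state(); p=s['eef_pos']; print(s['t'],s['width'],s['force'],s['moment'])
go(p[0]+.18*np.cos(a),p[1]+.18*np.sin(a),p[2],-9.9)
E
```

```text
11.95 0.02933137562408962 [-0.03105245 -0.20073245  0.5731103 ] [ 0.02101816  0.0119556  -0.00086452]
offset cm [  0.03 -18.    -0.  ] turn 0.1 pose [ 0.5001 -0.2184  0.2706] -9.8
```

Still closing (29 mm), so I wait.

>>> send_rows(
  motion=[
    {"offset":[0,0,0],"turn":0},
    {"offset":[0,0,0],"turn":0},
    {"offset":[0,0,0],"turn":0},
    {"offset":[0,0,0],"turn":0},
    {"offset":[0,0,0],"turn":0},
  ],
)

```text
t: 12.45
eef_pos: [0.5001, -0.2184, 0.2706]
ee_rot: [3.142, 0.0, -0.171]
force: [0.3, 0.1, -0.4]
width: 0.014
```

>>> send_rows(
  motion=[
    {"offset":[0,-0.5,0],"turn":0},
    {"offset":[0,-1.2,0],"turn":0},
    {"offset":[0,-2,0],"turn":0},
    {"offset":[0,-2.8,0],"turn":0},
    {"offset":[0,-3.6,0],"turn":0},
    {"offset":[0,-4.4,0],"turn":0},
    {"offset":[0,-5.2,0],"turn":0},
    {"offset":[0,-6,0],"turn":0},
  ],
)

```text
t: 13.25
eef_pos: [0.5105, -0.1585, 0.2707]
ee_rot: [-3.142, -0.0, -0.171]
force: [-0.1, -2.7, -1.9]
width: 0.0141
```

Gripped at 14 mm and sliding with about 2.7 N. Continuing.

>>> send_rows(
  motion=[
    {"offset":[0,-0.8,0],"turn":0},
    {"offset":[0,-1.6,0],"turn":0},
    {"offset":[0,-2.4,0],"turn":0},
    {"offset":[0,-3.2,0],"turn":0},
    {"offset":[0,-4,0],"turn":0},
    {"offset":[0,-4.8,0],"turn":0},
    {"offset":[0,-5.6,0],"turn":0},
    {"offset":[0,-6.4,0],"turn":0},
  ],
)

```text
t: 14.05
eef_pos: [0.5214, -0.0956, 0.2707]
ee_rot: [-3.142, -0.0, -0.171]
force: [1.6, -3.0, -3.9]
width: 0.0136
```

>>> send_rows(
  motion=[
    {"offset":[0,-0.7,0],"turn":0},
    {"offset":[0,-1.4,0],"turn":0},
    {"offset":[0,-2.1,0],"turn":0},
    {"offset":[0,-2.8,0],"turn":0},
    {"offset":[0,-3.5,0],"turn":0},
    {"offset":[0,-4,0],"turn":0},
    {"offset":[0,-4.4,0],"turn":0},
    {"offset":[0,-4.6,0],"turn":0},
  ],
)

```text
t: 14.85
eef_pos: [0.5289, -0.0525, 0.2706]
ee_rot: [3.137, 0.001, -0.17]
force: [6.3, -29.7, -8.3]
width: 0.014
```

The force rose to 30 N after 168 mm of travel. By geometry the leading edge is now about 9 mm past the bay's far wall, so this looks like the stop. I release and look.

>>> send_rows(
  motion=[
    {"offset":[0,0,0],"turn":0},
    {"offset":[0,0,0],"turn":0},
    {"offset":[0,0,0],"turn":0},
    {"offset":[0,0,0],"turn":0},
    {"offset":[0,0,0],"turn":0},
    {"offset":[0,0,0],"turn":0},
  ],
  hand=1,
)

```text
t: 15.45
eef_pos: [0.529, -0.0507, 0.2707]
ee_rot: [-3.141, -0.0, -0.171]
force: [0.3, 0.8, 0.4]
width: 0.0564
```

>>> send_rows(
  motion=[
    {"offset":[0,0,-1],"turn":0},
    {"offset":[0,0,-3],"turn":0},
    {"offset":[0,0,-6],"turn":0},
    {"offset":[0,0,-9],"turn":0},
    {"offset":[0,0,-11],"turn":0},
    {"offset":[0,0,-11],"turn":0},
  ],
)

```text
t: 16.05
eef_pos: [0.5298, -0.0509, 0.3848]
ee_rot: [-3.14, -0.006, -0.171]
force: [-0.3, 0.8, -0.2]
width: 0.0877
```

```bash
python3 - <<'E'
from h import *
f=save('wrist','w5'); t=save('side','s5')
v,u=np.mgrid[0:400,0:640]; P=depth(f,np.c_[u.ravel(),v.ravel()]); hsv=cv2.cvtColor(f['frame'],cv2.COLOR_BGR2HSV).reshape(-1,3)
m=((hsv[:,0]<6)|(hsv[:,0]>174))&(hsv[:,1]>150)&(hsv[:,2]>60)&(abs(P[:,2]-.125)<.004)&(np.hypot(P[:,0]-.53,P[:,1]+.05)<.06)
Q=P[m]; print(m.sum(),cv2.minAreaRect((Q[:,:2]*1000).astype(np.float32)))
s=get_state(); print(s['t'],s['eef_pos'],s['force'],s['width'])
cv2.imwrite('pics/m5.png',np.vstack([f['frame'],cv2.resize(t['frame'][90:230,240:480],(640,200))]))
E
```

```text
826 ((528.8329467773438, -54.683265686035156), (12.147526741027832, 57.84150314331055), 80.05988311767578)
16.15 [ 0.5288672  -0.0508906   0.38150503] [ 0.1427286   0.44375891 -0.79551011] 0.08710152306580123
```

View pics/m5.png

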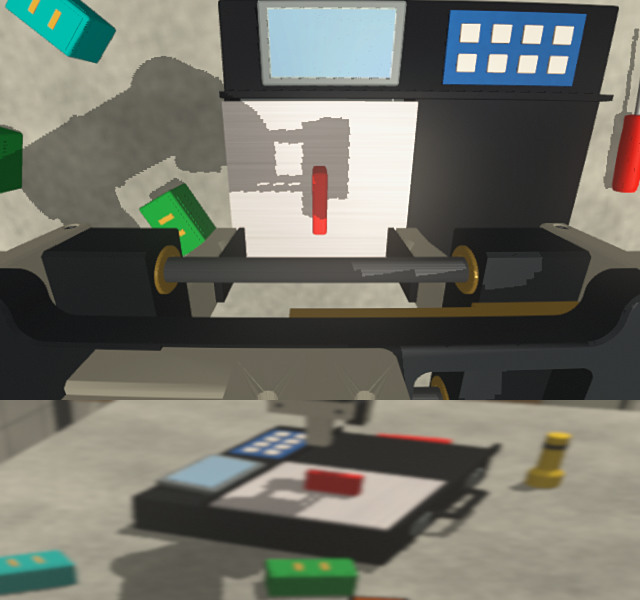

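The wrist view shows the cover over the whole bay (its left edge about 222–232 px, level with the case's end), handle at (319,200). I'll do a quick numeric check of the edge against the case end, and confirm the other pack hasn't moved.

```bash
python3 - <<'E'
from h import *
a=np.radians(-9.9); o=np.array([.538,-.034]); R=np.array([[np.cos(a),np.sin(a)],[-np.sin(a),np.cos(a)]])
for n in ['w5','w4']:
    f=pickle.load(open(n+'.pkl','rb'))
    for row in ([150,190] if n=='w5' else [150,200]):
        px=[(u,row) for u in range(180,460)]; P=depth(f,px); L=np.c_[1000*(P[:,:2]-o)@R.T,1000*P[:,2]]
        k=np.where(abs(np.diff(L[:,2]))>4)[0]
        print(n,row,[(int(i)+180,L[i].round().tolist(),L[i+1].round().tolist()) for i in k][:8])
f=pickle.load(open('top0.pkl','rb'))
for col in [(u,215) for u in range(376,394,2)]: print(col,1000*R@(depth(f,[col])[0,:2]-o),depth(f,[col])[0,2])
g=pickle.load(open('s5.pkl','rb')); s=pickle.load(open('side0.pkl','rb'))
for F in (s,g): print(blob(F,(3,150,80),(20,255,255),(350,215,410,260),.07)[3])
E
```

```text
w5 150 [(225, [29.0, 101.0, -0.0], [39.0, 72.0, 84.0]), (227, [38.0, 72.0, 83.0], [69.0, -19.0, 365.0]), (228, [69.0, -19.0, 365.0], [39.0, 69.0, 83.0]), (258, [39.0, 40.0, 84.0], [69.0, -19.0, 365.0]), (259, [69.0, -19.0, 365.0], [39.0, 38.0, 84.0]), (413, [39.0, -117.0, 81.0], [38.0, -120.0, 76.0])]
w5 190 [(229, [-25.0, 100.0, -1.0], [-3.0, 72.0, 83.0]), (282, [-3.0, 17.0, 84.0], [69.0, -19.0, 365.0]), (283, [69.0, -19.0, 365.0], [-3.0, 15.0, 83.0]), (311, [-3.0, -13.0, 83.0], [7.0, -15.0, 124.0]), (326, [7.0, -28.0, 124.0], [-3.0, -30.0, 84.0]), (409, [-3.0, -116.0, 82.0], [-5.0, -120.0, 75.0])]
w4 150 [(187, [36.0, -57.0, 36.0], [39.0, -70.0, 62.0]), (205, [39.0, -87.0, 65.0], [41.0, -95.0, 82.0]), (426, [41.0, -283.0, 84.0], [40.0, -288.0, 75.0]), (446, [40.0, -305.0, 75.0], [69.0, -189.0, 322.0]), (447, [69.0, -189.0, 322.0], [31.0, -342.0, 0.0])]
w4 200 [(185, [-23.0, -40.0, 20.0], [-18.0, -49.0, 37.0]), (194, [-18.0, -57.0, 35.0], [-10.0, -71.0, 63.0]), (210, [-9.0, -86.0, 64.0], [-4.0, -95.0, 83.0]), (250, [-4.0, -130.0, 83.0], [69.0, -189.0, 322.0]), (251, [69.0, -189.0, 322.0], [-4.0, -132.0, 82.0]), (306, [-4.0, -180.0, 83.0], [8.0, -182.0, 124.0]), (324, [8.0, -195.0, 123.0], [-4.0, -197.0, 83.0]), (421, [-4.0, -284.0, 84.0], [-6.0, -287.0, 77.0])]
(376, 215) [ 9.56579097 98.94986435] -0.0005043546559899692
(378, 215) [10.60350592 94.033701  ] -0.002140899491592574
(380, 215) [10.95916884 89.44131732] 0.00023541546071759178
(382, 215) [10.45746809 85.31325143] 0.00759830962295327
(384, 215) [12.51387135 79.85293809] 2.6430262269672156e-05
(386, 215) [12.86078463 75.30007913] 0.002416460681903043
(388, 215) [ 9.0014036  73.25177307] 0.029044930770590893
(390, 215) [ 2.50472303 73.03797352] 0.07060367802535628
(392, 215) [ 2.17715378 69.22452839] 0.07653743498953403
[381.45 239.5 ]
[381.62337662 239.4025974 ]
```

The leading edge is flush with the case's outer +y wall (about 73 mm from the pocket centre, inner wall at 66 mm). The orange pack hasn't moved. Handing in.

```bash
python3 -c "
from h import *
s=get_state(); print(s['t'],s['force'],s['width']); print(job_done())"
```

```text
16.15 [ 0.1427286   0.44375891 -0.79551011] 0.08710152306580123
the job is handed in; nothing more can be done
None
```

The low, blue-labelled battery is in the yellow pocket and the cover is closed over it. I handed the job in at 16.2 s with the gripper open and clear of everything.

- **Battery:** I lowered it the last few millimetres in small steps, with a peak contact of about 6 N. Its top then measured about 65.6 mm, below the 75 mm rim, and it lay flat to about 0.2°.
- **Cover:** It slid with about 3 N until it met firm resistance, about 30 N at the wrist. I take this to be its end stop. Its leading edge is flush with the case's outer +y wall, past the bay's inner wall.
- **Other pack:** The orange pack shows no movement in the side camera.
- **Disagreement:** The cover travelled about 167 mm rather than the nominal 180 mm. The edge position and the 30 N say it is fully closed, so I think it was not parked fully open at the start.

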